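# Feed the walnut strip under the sprung guard, then hold the guard open at 45 degrees

### The arm

A 7-joint arm with a two-finger parallel gripper is mounted at the origin on a cart in front of the work surface, level with it; the furniture and walls round the work are solid. World frame = base frame: x ahead of the robot, y to its left, z up, the work surface at z = 0. Lengths are in mm, angles in rad, forces in N, time in s.
With the tool pointing down it reaches from about 425 to 875 mm from the base axis. Payload 8.4 kg.
Tool frame: the origin (TCP) lies at the very end of the fingers, on their centre line; the grasp point (between the pads) lies 19 mm behind it; z points along the fingers, y is the line along which they close (so a half turn about z gives the same grasp; the last joint's range is limited). The gripper opens to 85 mm and grips with 20 to 120 N. Pads are 22 mm wide; open, the fingers measure 114 mm over their backs; the gripper's body (76 mm by 85 mm) begins 54 mm behind the grasp point. The pads swing forward as they close: fully open they stand 13 mm farther back than shut.
Start: joints at [1.227, 0.333, 0.04, 1.465, -0.013, 1.343, -0.059], TCP at [157.514, -630.597, 231.308] pointing down, gripper open.
Joint ranges: [-2.58, 2.58], [-0.38, 2.09], [-1.3, 1.39], [0.25, 2.4], [-1.5, 4.64], [0.08, 2.09], [-2.65, 2.65]. Speed limits (rad/s): [2.22, 2.22, 2.79, 2.79, 3.14, 3.14, 3.14].

### API

Orientations are given as a rotation vector (axis times angle).
In Python, from plant import r gives the robot as it stands. Calls block until the motion is done:
- r.reach(position, orientation): joint-space move of the TCP to a pose.
- r.move_straight(position, rotation=None, rate=150, max_force=None): straight line of the TCP; rotation=None keeps the orientation; rate is the mean speed in mm/s. With max_force (N) it stops when the force on the tool has changed by that much, and returns True; else False.
- r.move_joints(angles): joint-space move.
- r.set_gripper(opening): finger opening in mm; the grip force is fixed at half the most; returns when the fingers have stopped.
- r.dwell(seconds).
- r.inverse_kinematics(position, orientation): joint angles nearest the present ones, or None.
- r.get_image(name): name is "scene" or "top" or "wrist"; returns a dict with "pixels" (384x512x3 uint8, red, green, blue), "range_z" (384x512 float32, mm along the optical axis (not along the pixel's ray), 0 where there is no reading), "vfov" (degrees; the focal length in pixels is half the picture's height over the tangent of half this angle, whatever the lens; pixels are square), "cx", "cy" (the principal point, pixels), "rvec" (rotation vector, rad) and "tvec" (3), from world to camera coordinates, as OpenCV has them; the wrist camera has in their place "T_tool_cam" (4x4, takes a point from camera to tool coordinates, whose origin is the TCP and whose axes are the flange's). Camera axes: x right, y down, z forward; pixel columns grow to the right and rows downward; lengths in mm; the calibration is good to about 2 mm. The wrist camera is an equidistant fisheye: a pixel r from the principal point sees the ray r / f radians off the axis. A picture is of the moment at which its call begins: read the wrist's pose just before it.
A pose or a line that the arm cannot do raises r.IKError and nothing moves.
- r.hand_in(): hands the job in; it is judged then, once.
Trained networks look in a picture, given as the dict that the camera call returned (one of the last four; its "shot" number tells which), for a name from the list of things; names that differ only in an ending like _2 or _b are one class to them, and where a whole thing is asked for, a point or a joint stands for the part that bears it (a point fixed in the world has none). Each returns a list of dicts, best first, with "conf" (0 to 1); they miss things now and then, are a little off and sometimes report something else, mostly with a low value. They report only what shows in the picture. A call takes as long as a camera call. They do not tell look-alikes from the thing itself.
- r.boxes_of(name, picture): "xy" ([column, row] in pixels, amid what is visible of it).
Readings, each from a call of its own:
- r.current_clock(): time.
- r.current_joint_pos(): joint angles.
- r.current_qd(): joint speeds.
- r.current_joint_torque(): joint torques, N m.
- r.current_ee_pos(): TCP position.
- r.current_tcp_rot(): TCP orientation.
- r.current_contact_force(): force on the tool from outside, world axes, zero at the start.
- r.current_wrist_torque(): the same for the moment, N m.
- r.current_width(): finger opening in mm.
- r.current_grip_force(): force on a finger pad.
Only numpy, scipy, OpenCV 4.12 (cv2) and the standard library are available. Lean on these libraries where they do the work, as an engineer would, in place of code of your own. Each camera call takes 0.05 s, during which the arm holds its last target. There are 200 camera calls.

### The job

With the yellow guard of the drilling fixture shut, slide the walnut strip along its channel, under the guard, until it is fully home against the steel end stop. Then lift the guard, which springs shut by itself, to 45 degrees open and finish while still holding it there with the gripper, so that the drilling position can be checked; the strip stays home, and the other things on the table are left alone.

Things in the scene. Friction and masses are not known exactly. Their poses are not given: they have to be found in the camera images.
- fixture: Drilling fixture screwed to the table: plywood base 150 (x) x 380 (y) x 18 mm. Origin: centre of its underside, on the table. y runs along the channel towards the end stop, x from the handle side to the hinge side, z up. Channel floor = base top, z = 18 mm. Two aluminium rails, 10 mm high above that, 14 mm wide, leave a channel 54 mm wide centred on x = 0, open at the -y end.
- stop (a point): Middle of the steel end stop's face, at channel floor level: x = 0, y = +150, z = 18 mm in the fixture's frame (axes as the fixture's). The stop is 30 mm high. Before it a dark steel bridge with a brass drill bush spans the channel at y = 104 to 126 mm, its underside 34 mm above the channel floor. None of this moves.
- walnut: Dark walnut strip, 50 (x) x 150 (y) x 22 (z) mm, 0.08 to 0.16 kg, loose in the channel, y axis along the fixture's, 80 to 140 mm short of the stop. Origin: centre of its underside. Fully home this is at x = 0, y = +75, z = 18 mm in the fixture's frame, and its last 65 mm still stick out of the guard on the -y side: it can be pushed by that end.
- guard (a joint): Opening angle of the yellow guard, rad: 0 shut, 0.785 = 45 degrees, at most 1.4. The handle side rises. Spring and weight pull it shut from any angle: about 4 N at the handle when shut, 6 N at 45 degrees. Shut it covers y = 65 to 175, x = -65 to +65 mm of the fixture, top at z = 82 mm; its entry side (-y) is open below z = 54 mm.
- guard_handle (a point): Middle of the guard's handle: round black bar 10 mm thick, 84 mm long between two end stems, parallel to the hinge, 45 mm off the guard's front face (fixture -x side). Shut it is at x = -110, y = +120, z = 66 mm in the fixture's frame; it moves with the guard on a circle of radius 175 mm about the hinge. Its axes turn with the guard.
- guard_hinge (a point): Point on the guard's hinge line, level along the line with the middle of the handle: x = +65, y = +120, z = 78 mm in the fixture's frame. The hinge line is parallel to the fixture's y axis.
- sanding_block: Bystander, leave alone: dark red rubber sanding block, 64x118x30 mm. Origin: centre of its underside.
- duct_tape: Bystander, leave alone: roll of red cloth tape lying flat, 143 mm across, 49 mm high. Origin: centre of its underside.
- wax_tin: Bystander, leave alone: round cream and red wax tin, 63 mm across, 34 mm high. Origin: centre of its underside.
- pliers: Bystander, leave alone: pliers with red handles, 63x190x16 mm. Origin: centre of its underside.
- tape_measure: Bystander, leave alone: yellow tape measure, 38x92x67 mm. Origin: centre of its underside.
- offcut_oak: Bystander, leave alone: light oak block, 45x90x45 mm. Origin: centre of its underside.
Not all that is in view belongs to the job. What is shaped like the walnut but orange is not meant.

How it is judged (in metres and radians):
On the way:
1. the strip is fully home against the stop (within 5 mm) while the guard is still shut (under 0.1 rad) (y of walnut in the frame of fixture between 0.07 and 0.08 m and x of walnut in the frame of fixture between -0.005 and 0.005 m and z of walnut in the frame of fixture between 0.013 and 0.023 m and angle between the y axis of walnut and the y axis of fixture, either way round below 0.12 rad and value of joint guard below 0.1 rad), for 0.2 s.
At the end, for the whole second after the job is handed in: The strip lies flat in the channel within 5 mm of fully home, and the gripper's fingers hold the guard still (more than 2 N between fingers and guard) at 45 degrees open, 6 degrees either way (0.68 to 0.89 rad) (y of walnut in the frame of fixture between 0.07 and 0.08 m and x of walnut in the frame of fixture between -0.005 and 0.005 m and z of walnut in the frame of fixture between 0.013 and 0.023 m and angle between the y axis of walnut and the y axis of fixture, either way round below 0.12 rad and value of joint guard between 0.68 and 0.89 rad and velocity of joint guard between -0.1 and 0.1 rad/s and contact force between the fingers and fixture above 2 N); the arm keeps its last pose, push and grip.
It fails at once if the guard is open (over 0.2 rad) while the strip is more than 12 mm from home (value of joint guard above 0.2 rad and (y of walnut in the frame of fixture below 0.063 m or y of walnut in the frame of fixture above 0.087 m)).
It fails at once if another thing on the table is moved more than 30 mm (distance of any of sanding_block, duct_tape, wax_tin, pliers, tape_measure, offcut_oak from where it was at the start of the episode above 0.03 m).
It also fails if it takes over 48 s, if anything falls off the work surface, if the arm or the gripper's body presses on something with over 40 N, if the wrist force passes 120 N, or if a joint passes its speed limit or range.

## Working session

There is one attempt and no reset: what is moved stays moved. The work goes in short steps, each a Python script; the robot and the scene stay as the last script left them, time stands still between calls to the robot, and variables do not carry over. Pictures are saved under pics/ and viewed, at most 10 in all, crops included, and the job is handed in when it is done.

```bash
ls; mkdir -p pics
cat > h.py <<'E'
import numpy as np,cv2
from scipy.spatial.transform import Rotation as R
from plant import r
def cloud(p):
    h,w=p["range_z"].shape; f=h/2/np.tan(np.radians(p["vfov"])/2)
    v,u=np.mgrid[:h,:w]; z=p["range_z"].astype(float)
    c=np.stack([(u-p["cx"])/f*z,(v-p["cy"])/f*z,z],-1)
    M=cv2.Rodrigues(np.array(p["rvec"],float))[0]
    return (c-np.array(p["tvec"],float).ravel())@M
def save(p,n): cv2.imwrite(f"pics/{n}.png",p["pixels"][...,::-1])
E
python3 - <<'E'
from h import *
import pickle
for n in("top","scene"):
    p=r.get_image(n); save(p,n+"0"); pickle.dump(p,open(n+".pkl","wb")); C=cloud(p)
    for k in("fixture","walnut","guard","guard_handle","stop"):
        for d in r.boxes_of(k,p)[:3]:
            u,v=np.round(d["xy"]).astype(int); print(n,k,round(d["conf"],2),u,v,C[v,u].round())
print(r.current_clock(), r.current_tcp_rot())
E
```

```text
pics
top fixture 0.68 232 183 [575. 103.  16.]
top fixture 0.15 165 232 [473. 371.  42.]
top walnut 0.94 273 232 [361.  21.  26.]
top walnut 0.92 256 169 [590.   8.  43.]
top guard 0.88 210 192 [548. 185.  81.]
top guard_handle 0.86 209 192 [549. 188.  82.]
top guard_handle 0.74 256 170 [586.   9.  42.]
top stop 0.7 339 205 [ 385. -234.   -4.]
top stop 0.57 232 184 [570. 104.  22.]
scene fixture 0.82 214 201 [506. 159.  83.]
scene walnut 0.73 269 235 [351.  30.  28.]
scene walnut 0.63 249 191 [567.  20.  43.]
scene guard 0.67 202 200 [523. 194.  84.]
scene guard_handle 0.76 206 197 [530. 179.  87.]
scene stop 0.72 213 201 [506. 162.  84.]
0.6 [-3.11805946e+00 -3.83539952e-01  4.94643940e-06]
```

Run:
```python
import cv2
a=cv2.imread("pics/top0.png")[110:290,120:360]
cv2.imwrite("pics/top_crop.png",cv2.resize(a,(800,600),interpolation=cv2.INTER_CUBIC))
```

```text
(no output)
```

View pics/top_crop.png

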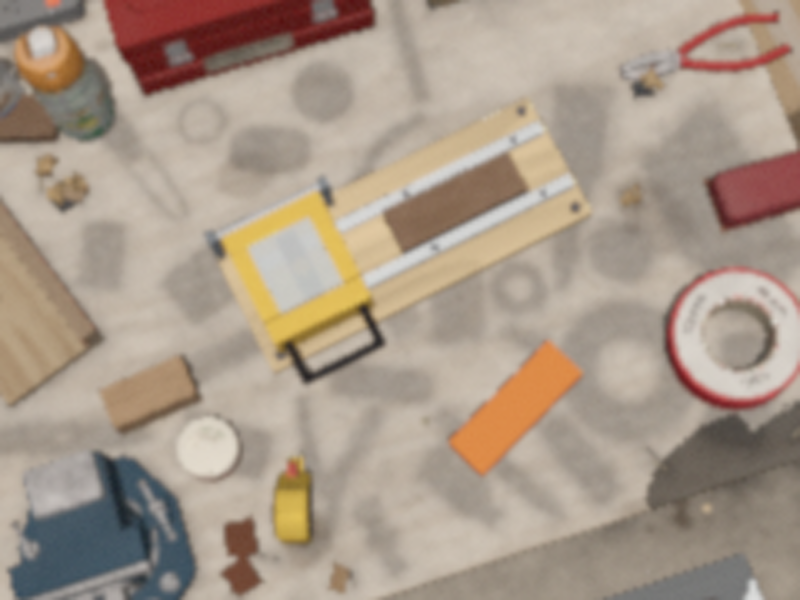

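View pics/scene0.png

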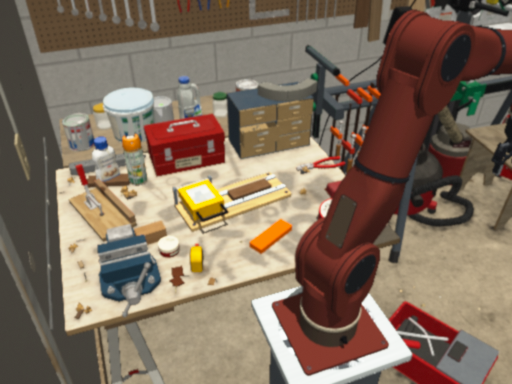

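The top picture shows two candidates for the walnut. The dark strip in the channel is at top px (256,169) and the orange look-alike is at (273,232). I take the dark strip. The guard is at (210,192), with its handle on the robot side. Next I fit the fixture's pose.

```bash
cat >> h.py <<'E'
def fit_fixture(C,px,guess):
    """guess: x,y,yaw of fixture; fits by height bands. returns rects"""
    hsv=cv2.cvtColor(px,cv2.COLOR_RGB2HSV)
    x,y,yaw=guess
    q=(C-[x,y,0]); c,s=np.cos(yaw),np.sin(yaw)
    F=np.stack([q[...,0]*c+q[...,1]*s,-q[...,0]*s+q[...,1]*c,C[...,2]],-1)
    return F,hsv
E
python3 - <<'E'
from h import *
import pickle
p=pickle.load(open("top.pkl","rb"));C=cloud(p);hsv=cv2.cvtColor(p["pixels"],cv2.COLOR_RGB2HSV)
X,Y,Z=C[...,0],C[...,1],C[...,2]; H,S,V=[hsv[...,i] for i in range(3)]
def rect(m,lab):
    n,L,st,_=cv2.connectedComponentsWithStats(m.astype(np.uint8)); v,u=lab; k=L[v,u]; mm=L==k
    P=C[mm][:,:2].astype(np.float32); (c,sz,a)=cv2.minAreaRect(P); print(k,mm.sum(),np.round(c),np.round(sz),a, np.median(Z[mm])); 
rect((Z>70)&(Z<100),(192,210))
rect((Z>34)&(Z<55)&(V<140),(169,256))
rect((Z>10)&(Z<110),(183,232))
print(hsv[169,256],hsv[183,232],p["tvec"],p["vfov"])
E
```

```text
42 1322 [545. 185.] [177. 140.] 9.418094635009766 82.10312014260785
71 466 [585.  10.] [ 46. 142.] 9.169404983520508 40.53481424663831
77 4596 [572.  68.] [213. 381.] 10.360383987426758 30.176292651740567
[ 13  93 137] [ 19  73 210] [ 172.47179732  462.73559047 1578.52825193] 43.748434707451935
```

```bash
cat >> h.py <<'E'
from scipy.optimize import minimize, differential_evolution
def wcloud(p,pos,rot):
    h,w=p["range_z"].shape; f=h/2/np.tan(np.radians(p["vfov"])/2)
    v,u=np.mgrid[:h,:w]; dx,dy=u-p["cx"],v-p["cy"]; rr=np.hypot(dx,dy)+1e-9; t=np.minimum(rr/f,1.4)
    z=p["range_z"].astype(float); k=z*np.tan(t)/rr
    c=np.stack([dx*k,dy*k,z],-1); T=np.array(p["T_tool_cam"])
    return (c@T[:3,:3].T+T[:3,3])@R.from_rotvec(rot).as_matrix().T+np.array(pos)
def toF(P,x,y,yaw):
    q=P-[x,y,0]; c,s=np.cos(yaw),np.sin(yaw)
    return np.stack([q[...,0]*c+q[...,1]*s,-q[...,0]*s+q[...,1]*c,q[...,2]],-1)
def cost(par,P):
    x,y,yaw,wx,wy,dz=par; F=toF(P,x,y,yaw); a,b,z=F.T
    m=np.zeros(len(a)); base=(abs(a)<75)&(abs(b)<190); m[base]=18
    m[base&(abs(a)>27)&(abs(a)<41)&(b<150)]=28
    m[(abs(a-wx)<25)&(abs(b-wy)<75)]=40
    g=(abs(a)<65)&(b>65)&(b<175); m[g]=82
    ok=~((b>50)&(b<200)&((a<-63)|(a>63)))&(abs(a)<120)&(abs(b)<240)
    return np.minimum(abs(z+dz-m),15)[ok].sum()/1000+15*(~ok).sum()*.3/1000
def fit(P,g):
    P=P.reshape(-1,3); P=P[np.isfinite(P).all(1)&(P[:,2]>-20)&(P[:,2]<110)]
    P=P[np.hypot(*(P[:,:2]-g[:2]).T)<300]
    w=[30,30,.15,6,40,5]
    o=differential_evolution(cost,[(a-b,a+b) for a,b in zip(g,w)],args=(P,),seed=0,maxiter=120,tol=1e-6,popsize=12)
    return o.x,o.fun,len(P)
E
python3 - <<'E'
from h import *
import pickle
p=pickle.load(open("top.pkl","rb"))
x,f,n=fit(cloud(p),[572,75,.17,0,-40,0]);print(x.round(3),f,n)
r.reach([530,40,330],[np.pi,0,0]); 
pos,rot=r.current_ee_pos(),r.current_tcp_rot(); p=r.get_image("wrist"); save(p,"wrist0")
pickle.dump((p,pos,rot),open("wrist.pkl","wb"))
C=wcloud(p,pos,rot); print(np.round(p["T_tool_cam"],2),r.current_clock())
x,f,n=fit(C,x);print(x.round(3),f,n)
E
```

```text
[ 5.81666e+02  6.92010e+01  1.56000e-01 -2.43200e+00 -6.28720e+01
 -2.72000e-01] 88.4841000762485 21455
[[ 0.0000e+00 -9.4000e-01 -3.3000e-01  8.5200e+01]
 [ 1.0000e+00  0.0000e+00 -0.0000e+00  2.0000e-02]
 [ 0.0000e+00 -3.3000e-01  9.4000e-01 -1.4295e+02]
 [ 0.0000e+00  0.0000e+00  0.0000e+00  1.0000e+00]] 3.375
[ 5.79814e+02  6.98970e+01  1.63000e-01 -6.85000e-01 -6.18250e+01
 -2.46000e-01] 243.55192735199356 80428
```

View pics/wrist0.png

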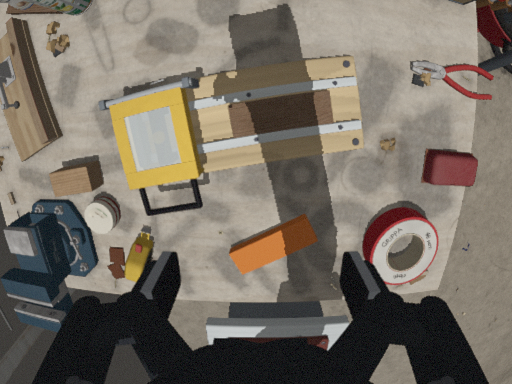

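The wrist view agrees with the top view: guard at (155,135), handle at (172,195), walnut at (280,115), orange look-alike at (275,245). The tape measure at (140,255) sits near the handle. I'll check clearances and IK for the whole plan.

```bash
cat >> h.py <<'E'
FX=np.array([580.,70.,0]);YAW=.161; Rf=R.from_euler('z',YAW)
def W(p): return list(Rf.apply(p)+FX)
def tool(a,flip=1): # tool z=(sin a,0,-cos a) in fixture, y across bar
    z=np.array([np.sin(a),0,-np.cos(a)]); y=flip*np.array([np.cos(a),0,np.sin(a)]); x=np.cross(y,z)
    return list((Rf*R.from_matrix(np.stack([x,y,z],1))).as_rotvec())
def bar(th,dz=0):
    v=np.array([-175.,120,-12]); c,s=np.cos(th),np.sin(th)
    return np.array([65+v[0]*c+v[2]*s,120,78-v[0]*s+v[2]*c])
def gpose(th,a0,back=0,d=16,flip=1): # tcp with bar d mm behind tip
    a=a0-th; z=np.array([np.sin(a),0,-np.cos(a)]); return W(bar(th)+z*(d-back)),tool(a,flip)
E
python3 - <<'E'
from h import *
import pickle
p,pos,rot=pickle.load(open("wrist.pkl","rb"));C=wcloud(p,pos,rot);F=toF(C,*FX[:2],YAW)
for n,(a,b,c,d) in dict(tape=(230,280,120,160),tin=(195,235,80,125),oak=(160,195,45,105)).items():
    q=F[a:b,c:d].reshape(-1,3);q=q[q[:,2]>12];print(n,np.percentile(q,[3,50,97],0).round())
# handle & front points
q=F.reshape(-1,3);q=q[(q[:,2]>50)&(q[:,2]<100)&(q[:,1]>60)&(q[:,1]<185)]
h=q[(q[:,0]<-95)&(q[:,0]>-125)];print("handle",len(h),np.percentile(h,[3,50,97],0).round(1))
g=q[(abs(q[:,0])<66)&(q[:,2]>75)];print("guard",np.percentile(g,[.5,50,99.5],0).round(1))
ik=lambda P,o:(lambda s:None if s is None else np.round(s,2))(r.inverse_kinematics(P,o))
for f in(1,-1):
    print("push",f,ik(W([0,-175,26]),tool(0,f)),ik(W([0,-10,26]),tool(0,f)))
    for a in(.35,.55,.785,1.0):
        print(f,a,[ik(*gpose(0,a,60,flip=f)),ik(*gpose(0,a,flip=f)),ik(*gpose(.4,a,flip=f)),ik(*gpose(.785,a,flip=f))])
E
```

```text
tape [[-224.   21.   16.]
 [-188.  212.   63.]
 [ -35.  241.  371.]]
tin [[-146.  251.   14.]
 [-116.  276.   35.]
 [ -87.  342.   37.]]
oak [[-61. 266.  16.]
 [-38. 297.  45.]
 [-17. 352.  47.]]
handle 446 [[-114.2   74.4   66.1]
 [-107.8  115.2   70.4]
 [ -96.4  163.1   72.4]]
guard [[-63.7  64.9  76.9]
 [  2.8 116.2  82.3]
 [ 65.5 177.8  85. ]]
push 1 [ 0.78  0.63 -0.91  1.72  0.56  1.07 -0.15] [ 0.59  0.61 -0.98  1.8   0.58  1.05 -0.45]
1 0.35 [array([ 0.57, -0.19, -1.03,  2.27, -0.1 ,  0.64, -0.24]), array([ 0.65,  0.08, -1.19,  2.28,  0.4 ,  0.53, -0.68]), array([ 0.54,  0.33, -1.11,  1.9 ,  0.3 ,  1.16, -0.53]), array([ 0.36,  0.68, -1.1 ,  1.48,  0.36,  1.72, -0.61])]
1 0.55 [None, None, array([ 0.63,  0.11, -1.14,  2.05,  0.19,  0.91, -0.44]), array([ 0.45,  0.52, -1.12,  1.62,  0.35,  1.51, -0.57])]
1 0.785 [None, None, array([ 0.59, -0.14, -1.04,  2.23, -0.02,  0.62, -0.3 ]), array([ 0.56,  0.29, -1.14,  1.8 ,  0.28,  1.23, -0.49])]
1 1.0 [None, None, array([ 0.44, -0.27, -0.94,  2.39, -0.02,  0.35, -0.37]), array([ 0.66,  0.04, -1.13,  1.96,  0.13,  0.96, -0.37])]
push -1 [-0.39  0.52  0.62  1.78 -0.36  0.96 -2.6 ] [-1.06  0.76  1.21  1.88 -0.81  1.1  -2.51]
-1 0.35 [array([-1.41, -0.29,  0.76,  2.34,  0.53,  0.76,  2.32]), array([-1.52, -0.09,  0.98,  2.36,  0.4 ,  0.54,  2.45]), array([ 0.52,  0.32, -1.09,  1.9 ,  0.29,  1.16,  2.62]), array([ 0.36,  0.68, -1.1 ,  1.48,  0.36,  1.72,  2.54])]
-1 0.55 [None, None, None, array([ 0.43,  0.51, -1.1 ,  1.62,  0.34,  1.5 ,  2.59])]
-1 0.785 [None, None, array([-1.57, -0.33,  0.92,  2.3 ,  0.63,  0.78,  2.27]), array([ 0.62,  0.34, -1.23,  1.79,  0.33,  1.25,  2.61])]
-1 1.0 [None, None, None, None]
```

Run:
```python
from h import *
o=tool(0)
r.set_gripper(0)
r.reach(W([0,-180,110]),o); r.move_straight(W([0,-180,28]),rate=120)
print(r.current_clock(),toF(np.array(r.current_ee_pos()),*FX[:2],YAW),r.current_contact_force())
hit=r.move_straight(W([0,-2,28]),rate=60,max_force=10)
print(hit,r.current_clock(),toF(np.array(r.current_ee_pos()),*FX[:2],YAW).round(1),np.round(Rf.inv().apply(r.current_contact_force()),1))
p=r.get_image("top"); save(p,"top1")
cv2.imwrite("pics/top1c.png",cv2.resize(p["pixels"][130:240,180:320,::-1],(700,550)))
```

```text
6.5083 [   0.55228949 -179.91384648   28.66300537] [ 0.59168825 -0.99861364  0.57807143]
True 9.0417 [ -0.2 -10.8  27.7] [ 1.3 -1.4  1.3]
```

View pics/top1c.png

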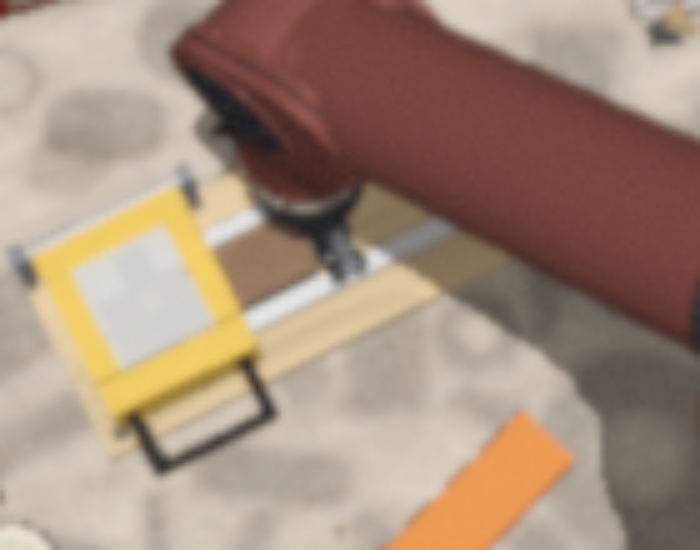

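The strip is under the guard (crop px 265,265), and contact came at y=-10.8, where home was predicted. I'll press once more to confirm, then retreat, measure the strip end and go to the handle.

Run:
```python
from h import *
hit=r.move_straight(W([0,2,28]),rate=20,max_force=12); r.dwell(.3)
print(hit,r.current_clock(),toF(np.array(r.current_ee_pos()),*FX[:2],YAW).round(1),np.round(Rf.inv().apply(r.current_contact_force()),1))
r.move_straight(W([0,-30,28]),rate=100); r.move_straight(W([0,-30,170]),rate=200)
r.set_gripper(30)
P,o=gpose(0,.35,70); r.reach(P,o)
pos,rot=r.current_ee_pos(),r.current_tcp_rot(); p=r.get_image("wrist"); save(p,"wrist1")
F=toF(wcloud(p,pos,rot),*FX[:2],YAW)
q=F.reshape(-1,3);s=q[(abs(q[:,0])<20)&(q[:,2]>34)&(q[:,2]<46)&(q[:,1]<60)&(q[:,1]>-60)];print("strip y end",len(s),len(s) and np.percentile(s,[1,99],0))
h=q[(q[:,0]<-98)&(q[:,0]>-125)&(q[:,1]>90)&(q[:,1]<150)&(q[:,2]>55)&(q[:,2]<80)];print("handle",len(h),len(h) and np.percentile(h,[3,50,97],0).round(1))
print(r.current_width(),r.current_clock(),np.round(pos),np.round(P))
```

```text
True 9.7167 [ -1.  -10.9  26.8] [0.  0.4 0. ]
strip y end 511 [[-19.2431648    3.02658661  38.92980946]
 [ 19.67040104  31.27402217  41.2270198 ]]
handle 1078 [[-115.3   91.8   66.1]
 [-111.8  121.7   69.8]
 [-106.3  148.5   71.6]]
29.928427988849926 12.2167 [435. 168. 118.] [434. 168. 117.]
```

View pics/wrist1.png

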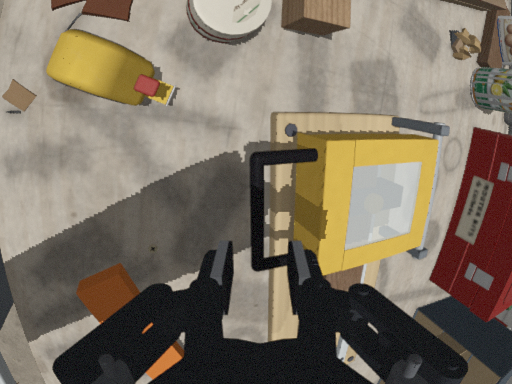

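Fingers straddle the handle line (bar at px 258,210, fingers at 215 and 300), and the measured bar position is within 2 mm of the model. Next: descend, grip and lift along the arc.

Run:
```python
from h import *
P,o=gpose(0,.35); hit=r.move_straight(P,o,rate=60,max_force=12); print(hit,r.current_clock())
if not hit:
    r.set_gripper(0); print("w",r.current_width(),r.current_grip_force(),r.current_contact_force())
    if 6<r.current_width()<16:
        for th in np.linspace(0,.785,8)[1:]:
            P,o=gpose(th,.35); r.move_straight(P,o,rate=40)
            print(round(th,2),r.current_width().__round__(1),np.round(Rf.inv().apply(r.current_contact_force()),1))
r.dwell(.3); p=r.get_image("scene"); save(p,"scene2")
cv2.imwrite("pics/scene2c.png",cv2.resize(p["pixels"][140:260,140:300,::-1],(800,600)))
pos,rot=r.current_ee_pos(),r.current_tcp_rot();p=r.get_image("wrist"); save(p,"wrist2")
F=toF(wcloud(p,pos,rot),*FX[:2],YAW);np.save("F.npy",F)
print(r.current_clock(),np.round(pos,1),np.round(P,1),r.current_grip_force())
```

```text
False 13.5333
w 7.579570950275263 58.54427754878998 [-5.6149048  -0.11078702  3.4916548 ]
0.11 7.9 [-2.5  1.6 -4. ]
0.22 7.3 [-4.5  0.6 -4.4]
0.34 7.9 [-6.2  1.1 -3.2]
0.45 7.7 [-7.3 -0.  -3.4]
0.56 7.9 [-8.6  0.5 -2.4]
0.67 7.6 [-8.4  0.3 -0.3]
0.78 8.0 [-9.4  0.3 -0.1]
18.6917 [486.9 176.5 178.8] [487.7 176.6 178.7] 58.8770055770874
```

View pics/scene2c.png

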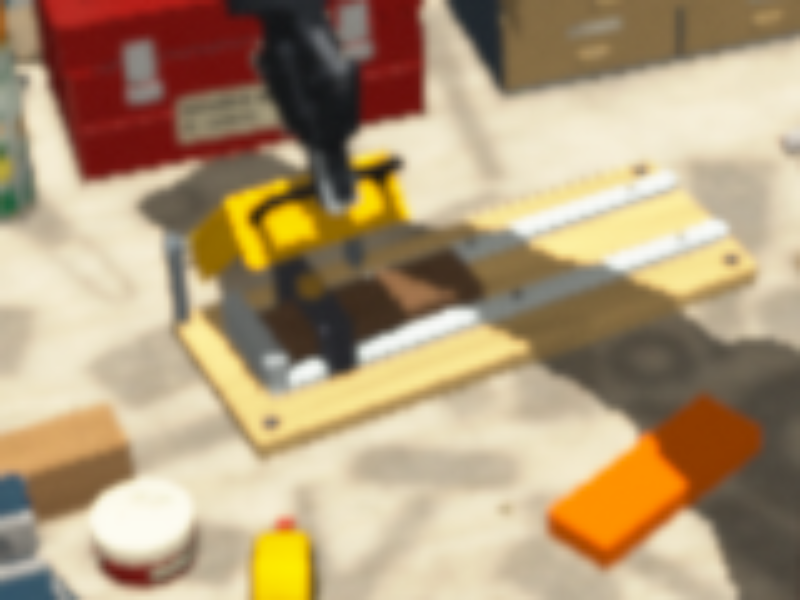

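View pics/wrist2.png

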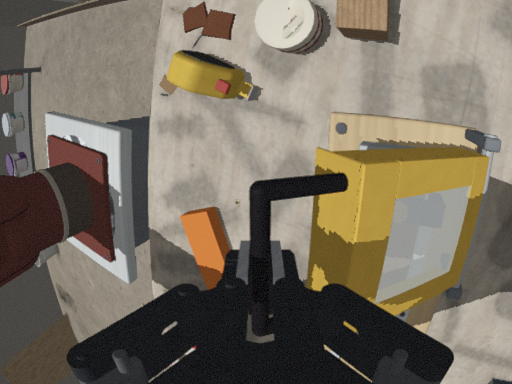

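The scene crop shows the guard held open with the strip against the stop (crop px 280,330). In the wrist view the bar sits between the pads at (260,260). I'll check the angle from the guard's top plane.

Run:
```python
from h import *
F=np.load("F.npy");q=F[165:285,375:470].reshape(-1,3);q=q[(q[:,2]>60)&(q[:,2]<260)]
c=np.median(q,0)
for _ in range(5):
    n=np.linalg.svd(q-q.mean(0),full_matrices=False)[2][2]; d=abs((q-q.mean(0))@n); q=q[d<max(3,2*d.std())]
n*=np.sign(n[2]); print(n.round(3),np.arctan2(n[0],n[2])*-1,len(q))
```

```text
[ 0.705 -0.003  0.709] -0.7824694460349947 11222
```

```bash
python3 -c "
from plant import r
print(r.hand_in())"
```

```text
the job is handed in; nothing more can be done
None
```

I pushed the strip home against the stop with the guard shut, and handed the job in with the gripper holding the guard at about 0.78 rad (45°); I don't have the judge's result. The pictures show the strip still home with the guard up and no sign of other things having moved.

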